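# Cover the specimen and start the indent cycle with both keys

### The arm

A 6-joint arm with a two-finger parallel gripper is mounted at the origin on a cart in front of the work surface, level with it; the furniture and walls round the work are solid. World frame = base frame: x ahead of the robot, y to its left, z up, the work surface at z = 0. Lengths are in m, angles in degrees, forces in N, time in s.
With the tool pointing down it reaches from about 0.325 to 0.775 m from the base axis. Payload 5.5 kg.
Tool frame: the origin (TCP) lies at the very end of the fingers, on their centre line; the grasp point (between the pads) lies hold_point_z behind it (hold_point_z is the distance from the TCP to the grasp point, in m); z points along the fingers, y is the direction in which the jaws open and shut (so a half turn about z gives the same grasp; the last joint's range is limited). The gripper opens to 88 mm and grips with 3 to 60 N. Pads are 20 mm wide; open, the fingers measure 115 mm over their backs; the gripper's body (75 mm by 178 mm) begins 61 mm behind the grasp point.
Start: joints at [-67.993, 5.22, 70.514, -0, 104.267, -3.249], TCP at [0.256, -0.543, 0.223] pointing down, gripper open.
Joint ranges: [-164.24, 164.24], [-49.07, 125.15], [9.68, 141.18], [-86.29, 266.29], [3.28, 154.24], [-151.56, 151.56]. Speed limits (degrees/s): [147.25, 147.25, 172.46, 180, 180, 180].

### API

Orientations are given as a 3x3 rotation matrix whose columns are the frame's x, y, z axes.
In Python, from plant import * gives the robot as it stands.
- The arm moves only by the tool play_rows, never from a script. Its argument "rows" is one flat list of numbers, 7 for each row, row after row: the shift along the world's x, y, z in m, then the turn, a rotation vector about the world's x, y, z in rad, then the finger opening in m, from 0 to 0.0878. In form: [dx, dy, dz, wx, wy, wz, fingers, dx, dy, dz, wx, wy, wz, fingers, ...]. A call has 1 to 8 rows; each row shifts and turns the commanded pose from where the row before left it; what a row does not reach is not made up. A row lasts 1/10 s, in which the tool goes at most 50 mm and 8.59 degrees, less where a joint would pass 70% of its speed; a pose out of reach is approached as far as the arm can. A call with a gripper value outside its range is refused whole. The fingers move at their own pace and stop on an object; "newtons" is the grip in N (left out, the last holds). Time passes only in rows, so rows that do not move let the fingers close. It gives the time, the measured TCP pose, the force and the opening at its end, in the units of the state.
- get_state(): the state, without advancing time (a new reading comes with each control period).
- get_image(name): name is "scene" or "top" or "wrist"; returns (picture, depth): 480x640x3 uint8, blue, green, red; 480x640 float32, m along the optical axis (not along the pixel's ray), 0 where there is no reading.
- camera_params(name): a dict with "fx", "fy", "cx", "cy" (pixels), "cam_to_world" (4x4, takes a point from camera to world coordinates). Camera axes: x right, y up, looking along -z (the intrinsics and any distortion apply to the point x, -y, -z); pixel columns grow to the right and rows downward; lengths in m; the calibration is good to about 2 mm. A picture is of the moment at which its call begins: read the wrist's pose just before it. camera_params takes no time and is no camera call; for the wrist camera it gives the pose at the moment of the call.
- close_job(): hands the job in, once; it reports no verdict.
Trained networks look in the newest picture that a camera, given by its name, has taken for a name from the list of things; names that differ only in an ending like _2 or _b are one class to them, and where a whole thing is asked for, a point or a joint stands for the part that bears it (a point fixed in the world has none). Each returns a list of dicts, best first, with "conf" (0 to 1); they miss things now and then, are a little off and sometimes report something else, mostly with a low value. They report only what shows in the picture. A call takes as long as a camera call.
- spot_in(target, camera): "at" ([column, row] in pixels, amid what is visible of it).
- regions_of(target, camera): "pixels" (480x640 bool, what is visible of it) and "at" ([column, row] in pixels, amid what is visible of it).
The state is a dict: "clock": time; "joint_pos": joint angles; "qvel": joint speeds; "joint_efforts": joint torques, N m; "tool_pos": TCP position; "tcp_rot": TCP orientation; "force": force on the tool from outside, world axes, zero at the start; "wrist_torque": the same for the moment, N m; "finger_gap": opening from 0.0 (shut) to 1.0 (fully open).
Only numpy, scipy, OpenCV 4.12 (cv2) and the standard library are available. Lean on these libraries where they do the work, as an engineer would, in place of code of your own. Each camera call takes 0.05 s, during which the arm holds its last target. There are 200 camera calls.

### The job

Using the fingertips or the outside of the fingers only, without gripping anything, push the sliding cover of the start station fully home over the specimen. Then press the two rectangular start keys down together, hold both fully down for at least two seconds, let both come up again and move the hand clear. Do not press the round stop key, and leave the specimen in its nest and the things standing round the station where they are.

Things in the scene. Friction and masses are not known exactly. Their poses are not given: they have to be found in the camera images.
- station: Grey start station, a flat box 150 (its x) x 210 (its y) x 40 mm high, fixed to the table. Origin: centre of its underside; x away from the operator, y to its left, z up; yaw up to 15 deg either way. Two start keys and the stop key stand on the front of its top; on the back the cover slides along y between rails 4 mm high, 28 mm either side of its middle, to a 14 mm high end stop on the left.
- key_left_top (a point): Centre of the top face of the left start key, a black rectangular cap 30 mm (station x) by 26 mm (station y), 12 mm above the panel when up; at station x = -42, y = +28 mm. Moves down with the key; axes as the station's. The key centres are 56 mm apart, the gap between the caps is 30 mm, and they measure 82 mm over their outer edges.
- key_right_top (a point): The same for the right start key, at station x = -42, y = -28 mm.
- key_left (a joint): Travel of the left start key in m: 0 up, 0.008 fully down (cap still 4 mm above the panel). Sprung: it starts to move at about 1.5 N and is fully down at about 4 N; it comes up by itself when let go.
- key_right (a joint): The same for the right start key.
- stop_key_top (a point): Centre of the top of the round stop key, a small black mushroom cap of 22 mm diameter, 13 mm above the panel, at station x = -42, y = -80 mm. Not to be pressed.
- stop_key (a joint): Travel of the stop key in m: 0 up, 0.005 fully down; sprung, about 2 to 3 N.
- cover_end (a point): Centre of the outer face of the cover's closed right-hand end wall, 18 mm above the panel: the face to push. The cover is a steel hood 50 mm (station x) by 50 mm (station y), its top 34 mm above the panel, right end closed, left end and underside open. Axes as the station's; moves with the cover.
- cover_middle (a point): Centre of the volume of the cover, half-way up; axes as the station's. Moves with the cover.
- cover (a joint): Travel of the cover along station +y (to the left) in m: about 0 open (starts between 0 and 0.02), 0.070 fully home against the end stop, over the specimen. About 1.5 N of friction; it stays where it is left.
- specimen_centre (a point): Centre of the specimen, a pale cylindrical resin mount, 30 mm diameter, 22 mm high, standing loose in a low ring (the nest) on the panel at about station x = +35, y = +43 mm.
- spare_mount_centre (a point): Centre of a dark cylindrical mount, 30 mm diameter, 20 mm high, on the table left of the station. Bystander.
- loupe_centre (a point): Centre of a black loupe, 39 mm diameter, 34 mm high, on the table left of the station. Bystander.
- jaw_block_centre (a point): Centre of a steel jaw block with bored holes, 34 x 56 x 20 mm, on the table right of the station. Bystander.
- objective_centre (a point): Centre of a black microscope objective standing upright, 28 mm diameter, 46 mm high, on the table left of the station. Bystander.
- level_centre (a point): Centre of a round bull's-eye level, 48 mm diameter, 15 mm high, on the table right of the station. Bystander.

How it is judged (in metres and radians):
On the way, in this order (a step that is already met when the one before it is completed fails the run):
1. the cover is pushed fully home (value of joint cover above 0.066 m), for 0.2 s.
2. both start keys are held down together for two seconds (value of joint each of key_left, key_right above 0.005 m), for 2 s.
At the end, for the whole second after the job is handed in: The cover is within 4 mm of its end stop, both start keys and the stop key are up (within 1.5 mm), the specimen is within 6 mm of where it stood in its nest and the five bystanders are within 12 mm of where they stood (value of joint cover above 0.066 m and value of joint each of key_left, key_right, stop_key below 0.0015 m and distance of specimen_centre from where it was at the start of the episode below 0.006 m and distance of each of spare_mount_centre, loupe_centre, jaw_block_centre, objective_centre, level_centre from where it was at the start of the episode below 0.012 m); the robot touches nothing.
It fails at once if a start key is pressed while the cover is not home (value of joint cover below 0.062 m and value of joint any of key_left, key_right above 0.004 m).
It fails at once if one start key is pressed without the other ((value of joint key_left above 0.006 m and value of joint key_right below 0.002 m) or (value of joint key_right above 0.006 m and value of joint key_left below 0.002 m)).
It fails at once if the stop key is pressed (value of joint stop_key above 0.002 m).
It fails at once if the cover is taken between the fingers instead of pushed (x of the grasp point in the frame of cover_middle between -0.022 and 0.022 m and y of the grasp point in the frame of cover_middle between -0.022 and 0.022 m and z of the grasp point in the frame of cover_middle below 0.019 m).
It fails at once if the specimen is lifted or shifted out of its nest, or a bystander is moved or lifted (distance of specimen_centre from where it was at the start of the episode above 0.006 m or distance of any of spare_mount_centre, loupe_centre, jaw_block_centre, objective_centre, level_centre from where it was at the start of the episode above 0.012 m).
It also fails if it takes over 58 s, if anything falls off the work surface, if the arm or the gripper's body presses on something with over 40 N, if the wrist force passes 120 N, or if a joint passes its speed limit or range.

## Working session

There is one attempt and no reset: what is moved stays moved. The work goes in short steps, Python scripts to look and compute and a tool call to move; the robot and the scene stay as the last step left them, time stands still between calls to the robot, and variables do not carry over. Pictures are saved under pics/ and viewed, on a budget of 10 in all, crops included, one or two more only if the job needs it, and the job is handed in when it is done.

Besides the shell and the picture viewer there is one more tool, called after ">>>" as a command line: name --argument value ..., lists and objects as JSON in quotes. play_rows: Moves the arm, as the interface text tells. Its arguments: {"type":"object","properties":{"rows":{"type":"array"},"newtons":{"type":"number"}},"required":["rows"]}

```bash
ls; mkdir -p pics; cat > h.py <<'E'
from plant import *
import numpy as np, cv2
def w(cam,u,v,d,p=None):
    p=p or camera_params(cam)
    X=np.array([(u-p["cx"])/p["fx"]*d,-(v-p["cy"])/p["fy"]*d,-d,1.0])
    return (np.array(p["cam_to_world"])@X)[:3]
def cloud(cam,depth):
    p=camera_params(cam);v,u=np.mgrid[:480,:640]
    X=np.stack([(u-p["cx"])/p["fx"]*depth,-(v-p["cy"])/p["fy"]*depth,-depth,np.ones_like(depth)],-1)
    return (X@np.array(p["cam_to_world"]).T)[...,:3]
E
python3 - <<'E'
from h import *
s=get_state();print({k:np.round(v,3) for k,v in s.items()})
print({k:v for k,v in camera_params("top").items()})
im,d=get_image("top");cv2.imwrite("pics/top.png",im);np.save("d.npy",d)
C=cloud("top",d);np.save("c.npy",C)
for t in ["station","key_left_top","key_right_top","stop_key_top","cover_end","specimen_centre","spare_mount_centre","loupe_centre","jaw_block_centre","objective_centre","level_centre"]:
    for r in regions_of(t,"top")[:2]:
        m=r["pixels"]&(d>0);P=C[m]
        print(t,round(r["conf"],2),np.round(r["at"]),m.sum(),np.round(np.median(P,0),4) if len(P) else None, np.round(np.percentile(P[:,2],95),4) if len(P) else None)
E
```

```text
pics
{'clock': np.float64(0.0), 'joint_pos': array([-67.994,   5.262,  70.58 ,   0.   , 104.268,  -3.248]), 'qvel': array([-0.076,  0.022,  0.081,  0.018, -0.017, -0.029]), 'joint_efforts': array([ 1.0000e-03, -4.4645e+01, -4.0645e+01,  7.0000e-02,  2.9000e-02,
       -0.0000e+00]), 'tool_pos': array([ 0.256, -0.542,  0.222]), 'tcp_rot': array([[ 0.904,  0.427, -0.001],
       [ 0.427, -0.904,  0.002],
       [ 0.   , -0.002, -1.   ]]), 'force': array([-0.833, -0.379,  0.877]), 'wrist_torque': array([-0.019, -0.002, -0.015]), 'finger_gap': np.float64(1.0)}
{'fx': 537.8388234633782, 'fy': 537.8388234633782, 'cx': 320.24180543632616, 'cy': 231.37925048513995, 'cam_to_world': array([[-0.01448953,  0.98112611, -0.19282534,  0.32096941],
       [-0.99988949, -0.01357624,  0.00605691,  0.12644958],
       [ 0.00332475,  0.1928918 ,  0.9812144 ,  0.91028375],
       [ 0.        ,  0.        ,  0.        ,  1.        ]])}
station 0.93 [309. 242.] 11108 [0.4733 0.139  0.0403] 0.0738
station 0.44 [283. 262.] 313 [0.4437 0.1793 0.0515] 0.0544
key_left_top 0.62 [287. 260.] 282 [0.4449 0.1787 0.0
[... 173 characters left out ...]
6 [0.4178 0.0762 0.0529] 0.0552
cover_end 0.73 [319. 218.] 1044 [0.5055 0.1184 0.0739] 0.0764
specimen_centre 0.56 [290. 212.] 312 [0.5206 0.1745 0.0617] 0.0643
spare_mount_centre 0.78 [233. 203.] 270 [0.5453 0.2728 0.0199] 0.0224
spare_mount_centre 0.43 [401. 247.] 713 [ 0.4694 -0.0126  0.0192] 0.022
loupe_centre 0.96 [215. 224.] 464 [0.5083 0.2937 0.0311] 0.0354
jaw_block_centre 0.97 [401. 249.] 747 [ 0.469  -0.0129  0.0191] 0.022
jaw_block_centre 0.16 [234. 203.] 252 [0.5452 0.2728 0.0199] 0.0224
objective_centre 0.74 [213. 255.] 286 [0.4539 0.2959 0.0416] 0.0478
level_centre 0.96 [392. 292.] 659 [0.3964 0.0037 0.0133] 0.0161
level_centre 0.25 [233. 204.] 287 [0.5448 0.2727 0.0197] 0.0223
```

View pics/top.png

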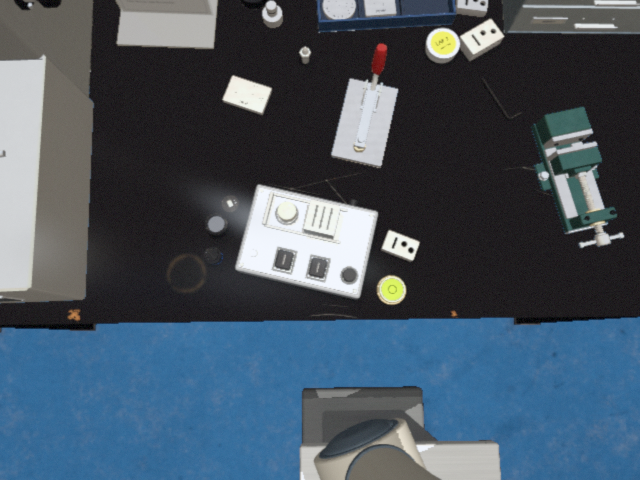

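The top view shows the station tilted at (308,240). The keys are at (284,260) and (318,267), the stop key at (349,274), the specimen at (287,211) and the cover at (322,218), with the bystanders left and right. Next I fit the station pose.

```bash
python3 - <<'E'
from h import *
C=np.load("c.npy");d=np.load("d.npy")
try: print("hold",hold_point_z)
except Exception as e: print(e)
m=(d>0)&(abs(C[...,2]-.04)<.006)&(abs(C[...,0]-.475)<.14)&(abs(C[...,1]-.14)<.14)
n,l,st,_=cv2.connectedComponentsWithStats(m.astype(np.uint8));i=1+np.argmax(st[1:,4])
P=C[l==i];print(len(P),P.mean(0))
r=cv2.minAreaRect((P[:,:2]*1000).astype(np.float32));print(r)
B=cv2.boxPoints(r);print(B)
# robust: trimmed fit along candidate yaw
best=None
for a in np.radians(np.arange(-20,20,.1)):
    ex=np.array([np.cos(a),np.sin(a)]);ey=np.array([-np.sin(a),np.cos(a)])
    x=P[:,:2]@ex;y=P[:,:2]@ey
    q=np.percentile(x,[.7,99.3]);q2=np.percentile(y,[.7,99.3])
    A=(q[1]-q[0])*(q2[1]-q2[0])
    if best is None or A<best[0]: best=(A,np.degrees(a),q,q2,ex*q.mean()+ey*q2.mean())
print(best)
yaw=np.radians(best[1]);o=best[4]
R=np.array([[np.cos(yaw),-np.sin(yaw)],[np.sin(yaw),np.cos(yaw)]])
Q=C.copy();Q[...,:2]=(C[...,:2]-o)@R
def seg(zl,zh,x0,x1,y0,y1,n):
    k=(d>0)&(Q[...,2]>zl)&(Q[...,2]<zh)&(Q[...,0]>x0)&(Q[...,0]<x1)&(Q[...,1]>y0)&(Q[...,1]<y1)
    p=Q[k];lo,hi=np.percentile(p,2,0),np.percentile(p,98,0);print(n,k.sum(),np.round(lo*1000,1),np.round(hi*1000,1),np.round((lo+hi)*500,1))
seg(.048,.057,-65,0,0,.055,"L") if 0 else seg(.048,.057,-.065,-.015,.003,.055,"L")
seg(.048,.057,-.065,-.015,-.055,-.003,"R")
seg(.049,.058,-.065,-.015,-.1,-.06,"stop")
seg(.069,.08,0,.075,-.1,.1,"cover")
seg(.057,.067,0,.075,.02,.1,"spec")
im,_=get_image("top")
sp=[r["at"] for r in spot_in("cover_end","top")[:1]];print(sp)
E
```

```text
hold 0.0187
8882 [0.47302193 0.14397936 0.039859  ]
((478.4078063964844, 143.0994873046875), (209.3685760498047, 149.802978515625), 76.02056884765625)
[[380.43576  59.60991]
 [525.80194  23.42147]
 [576.3799  226.58907]
 [431.01367 262.7775 ]]
(np.float64(0.030239322395364383), np.float64(-13.599999999999909), array([0.35786057, 0.50461269]), array([0.148385  , 0.35444215]), array([0.47826311, 0.1429623 ]))
L 287 [-55.5  15.9  48.7] [-27.4  40.5  54.9] [-41.5  28.2  51.8]
R 290 [-56.  -39.9  48.6] [-27.7 -15.4  54.9] [-41.9 -27.7  51.8]
stop 138 [-51.8 -88.6  49.9] [-32.7 -70.   55.8] [-42.2 -79.3  52.9]
cover 970 [ 10.6 -41.   70.9] [59.1  6.8 77.1] [ 34.9 -17.1  74. ]
spec 271 [22.3 28.6 58. ] [49.7 55.9 64.7] [36.  42.2 61.4]
[[320.8, 220.5]]
```

>>> play_rows --rows '[0.017,0.0431,0,0,0,-0.0489,0,0.017,0.0431,0,0,0,-0.0489,0,0.017,0.0431,0,0,0,-0.0489,0,0.017,0.0431,0,0,0,-0.0489,0,0.017,0.0431,0,0,0,-0.0489,0,0.017,0.0431,0,0,0,-0.0489,0,0.017,0.0431,0,0,0,-0.0489,0]' --newtons 10

```text
clock: 1.4
tool_pos: [0.3753, -0.2392, 0.2229]
tcp_rot: [[0.995, 0.096, 0.001], [0.096, -0.995, -0.0], [0.001, 0.001, -1.0]]
force: [-0.8, -0.2, 0.2]
finger_gap: 0.405
```

>>> play_rows --rows '[0.017,0.0431,0,0,0,-0.0489,0,0.017,0.0431,0,0,0,-0.0489,0,0.017,0.0431,0,0,0,-0.0489,0,0.017,0.0431,0,0,0,-0.0489,0,0.017,0.0431,0,0,0,-0.0489,0,0.017,0.0431,0,0,0,-0.0489,0,0.017,0.0431,0,0,0,-0.0489,0,0,0,0,0,0,0,0]'

```text
clock: 2.2
tool_pos: [0.4946, 0.0653, 0.222]
tcp_rot: [[0.972, -0.236, -0.001], [-0.236, -0.972, 0.002], [-0.001, -0.001, -1.0]]
force: [-0.7, -0.6, -0.6]
finger_gap: 0.003
```

>>> play_rows --rows '[0,-0.003,-0.045,0,0,-0.004,0,0,0,-0.045,0,0,0,0,0,0,-0.04,0,0,0,0,0,0,0,0,0,0,0]'

```text
clock: 2.6
tool_pos: [0.49, 0.0568, 0.0861]
tcp_rot: [[0.969, -0.245, -0.012], [-0.245, -0.969, -0.001], [-0.011, 0.004, -1.0]]
force: [-1.5, -0.4, -0.6]
finger_gap: 0.005
```

```bash
python3 - <<'E'
from h import *
s=get_state();print(s["tool_pos"],s["force"])
im,d=get_image("scene");im2,d2=get_image("wrist")
cv2.imwrite("pics/s1.png",np.hstack([cv2.resize(im,(400,300)),cv2.resize(im2,(400,300))]))
E
```

```text
[0.49001845 0.05675631 0.08613626] [-1.53905075 -0.41331633 -0.59393214]
```

View pics/s1.png

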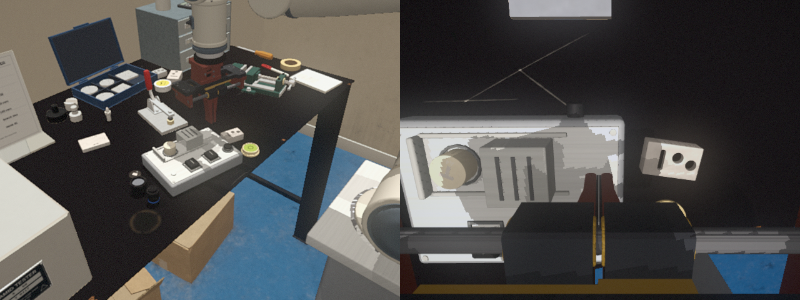

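The hand is over the panel to the right of the cover, with the shut fingers at about (600,190) in the wrist half. I'll let it settle, then lower.

>>> play_rows --rows '[0,0,0,0,0,0,0,0,0,0,0,0,0,0,0,0,0,0,0,0,0]'

```text
clock: 3.0
tool_pos: [0.4951, 0.0577, 0.0949]
tcp_rot: [[0.969, -0.245, 0.004], [-0.245, -0.969, 0.0], [0.003, -0.001, -1.0]]
force: [0.1, 0.3, 0.9]
finger_gap: 0.005
```

>>> play_rows --rows '[0,0,-0.015,0,0,0,0,0,0,-0.015,0,0,0,0,0,0,-0.01,0,0,0,0,0,0,-0.005,0,0,0,0,0,0,0,0,0,0,0,0,0,0,0,0,0,0]'

```text
clock: 3.6
tool_pos: [0.494, 0.0578, 0.0477]
tcp_rot: [[0.969, -0.245, -0.0], [-0.245, -0.969, 0.0], [-0.0, -0.0, -1.0]]
force: [0.3, 0.1, 0.3]
finger_gap: 0.005
```

>>> play_rows --rows '[0.0017,0.0068,0,0,0,0,0,0.0017,0.0068,0,0,0,0,0,0.0017,0.0068,0,0,0,0,0,0.0017,0.0068,0,0,0,0,0,0.0017,0.0068,0,0,0,0,0,0.0017,0.0068,0,0,0,0,0,0.0017,0.0068,0,0,0,0,0,0.0017,0.0068,0,0,0,0,0]'

```text
clock: 4.4
tool_pos: [0.5078, 0.1127, 0.0478]
tcp_rot: [[0.969, -0.245, 0.0], [-0.245, -0.969, -0.0], [0.0, 0.0, -1.0]]
force: [-0.6, -2.3, 1.2]
finger_gap: 0.005
```

>>> play_rows --rows '[0.0011,0.0044,0,0,0,0,0,0.0011,0.0044,0,0,0,0,0,0.0011,0.0044,0,0,0,0,0,0.0011,0.0044,0,0,0,0,0,0.0011,0.0044,0,0,0,0,0,0.0005,0.0019,0,0,0,0,0,0,0,0,0,0,0,0]'

```text
clock: 5.1
tool_pos: [0.5136, 0.1365, 0.0474]
tcp_rot: [[0.97, -0.245, -0.0], [-0.245, -0.97, 0.0], [-0.0, -0.0, -1.0]]
force: [0.0, -0.1, 0.7]
finger_gap: 0.009
```

>>> play_rows --rows '[0.0002,0.001,0,0,0,0,0,0.0002,0.001,0,0,0,0,0,0.0002,0.001,0,0,0,0,0]'

```text
clock: 5.4
tool_pos: [0.5141, 0.1389, 0.0474]
tcp_rot: [[0.969, -0.246, -0.0], [-0.246, -0.969, -0.0], [-0.0, 0.0, -1.0]]
force: [-0.5, -2.3, -0.7]
finger_gap: 0.005
```

>>> play_rows --rows '[0.0002,0.001,0,0,0,0,0,0.0002,0.001,0,0,0,0,0,0,0,0,0,0,0,0]'

```text
clock: 5.7
tool_pos: [0.5146, 0.1411, 0.0475]
tcp_rot: [[0.969, -0.245, -0.0], [-0.245, -0.969, 0.0], [-0.0, -0.0, -1.0]]
force: [-0.1, -1.4, 0.2]
finger_gap: 0.004
```

>>> play_rows --rows '[0.0002,0.001,0,0,0,0,0,0.0002,0.001,0,0,0,0,0]'

```text
clock: 5.9
tool_pos: [0.515, 0.143, 0.0476]
tcp_rot: [[0.969, -0.245, -0.0], [-0.245, -0.969, -0.0], [-0.0, 0.0, -1.0]]
force: [-0.2, -1.8, -1.3]
finger_gap: 0.011
```

>>> play_rows --rows '[0.0002,0.001,0,0,0,0,0,0.0002,0.001,0,0,0,0,0,0,0,0,0,0,0,0]'

```text
clock: 6.2
tool_pos: [0.5154, 0.1452, 0.0477]
tcp_rot: [[0.969, -0.245, 0.0], [-0.245, -0.969, 0.0], [-0.0, -0.0, -1.0]]
force: [0.5, -0.7, -0.2]
finger_gap: 0.007
```

```bash
python3 - <<'E'
from h import *
s=get_state();print(s["tool_pos"],s["force"])
im,d=get_image("scene");im2,d2=get_image("wrist")
cv2.imwrite("pics/s2.png",np.hstack([cv2.resize(im[150:450,150:550],(400,300)),cv2.resize(im2,(400,300))]))
C=cloud("wrist",d2)
o=np.array([.4783,.1430]);y=np.radians(-13.9);R=np.array([[np.cos(y),-np.sin(y)],[np.sin(y),np.cos(y)]])
C[...,:2]=(C[...,:2]-o)@R
k=(d2>0)&(abs(C[...,2]-.074)<.006)&(abs(C[...,0]-.04)<.03)&(abs(C[...,1]-.04)<.04)
print(k.sum(),np.percentile(C[k],[2,50,98],0))
E
```

```text
[0.51543049 0.14523851 0.04766398] [ 0.49924164 -0.67743454 -0.20547117]
9135 [[0.02943435 0.00790038 0.0690369 ]
 [0.04796918 0.04678348 0.07346664]
 [0.05931462 0.07075636 0.07718885]]
```

View pics/s2.png

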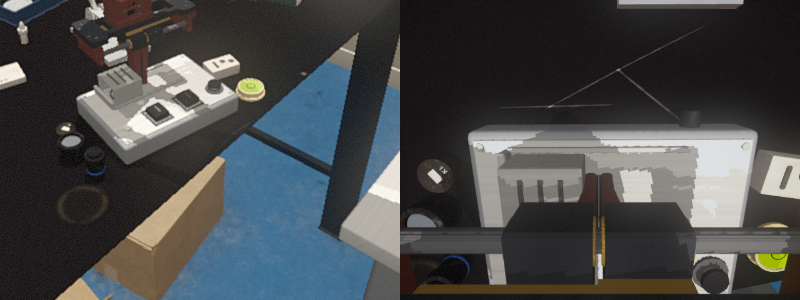

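The cover is close to the end stop, with its left edge at (500,160) in the wrist half. The force isn't up yet, so I keep pushing until it seats.

>>> play_rows --rows '[0.0003,0.0013,0,0,0,0,0,0.0003,0.0013,0,0,0,0,0,0.0003,0.0013,0,0,0,0,0]'

```text
clock: 6.6
tool_pos: [0.5156, 0.1459, 0.0477]
tcp_rot: [[0.969, -0.247, -0.002], [-0.247, -0.969, -0.006], [-0.001, 0.007, -1.0]]
force: [-5.7, -16.5, 4.9]
finger_gap: 0.002
```

>>> play_rows --rows '[0.0003,0.001,0,0,0,0,0,0.0003,0.001,0,0,0,0,0,0,0,0,0,0,0,0]'

```text
clock: 6.9
tool_pos: [0.5155, 0.1459, 0.0477]
tcp_rot: [[0.969, -0.248, -0.004], [-0.248, -0.969, -0.01], [-0.002, 0.01, -1.0]]
force: [-8.2, -20.2, 6.6]
finger_gap: 0.009
```

The cover is seated: about 22 N with no further motion. Now I back off, lift and go over the keys.

>>> play_rows --rows '[-0.0018,-0.0073,0,0,0,0,0,-0.0018,-0.0073,0,0,0,0,0,-0.0012,-0.0049,0,0,0,0,0,0,0,0.02,0,0,0,0,0,0,0.025,0,0,0,0,0,0,0.02,0,0,0,0,0,0,0.01,0,0,0,0,0,0,0,0,0,0,0]'

```text
clock: 7.7
tool_pos: [0.5129, 0.1318, 0.1243]
tcp_rot: [[0.97, -0.245, 0.003], [-0.245, -0.97, 0.001], [0.003, -0.002, -1.0]]
force: [1.4, -0.0, 0.1]
finger_gap: 0.006
```

>>> play_rows --rows '[-0.015,0.005,0,0,0,0,0.049,-0.02,0.005,0,0,0,0,0.049,-0.02,0.007,0,0,0,0,0.049,-0.015,0.005,0,0,0,0,0.049,-0.004,0,0,0,0,0,0.049,0,0,0,0,0,0,0.049,0,0,0,0,0,0,0.049,0,0,0,0,0,0,0.049]'

```text
clock: 8.5
tool_pos: [0.4385, 0.1532, 0.1223]
tcp_rot: [[0.969, -0.246, -0.0], [-0.246, -0.969, -0.0], [-0.0, 0.0, -1.0]]
force: [-0.2, -0.7, -0.3]
finger_gap: 0.563
```

```bash
python3 - <<'E'
from h import *
s=get_state();print(s["tool_pos"],s["tcp_rot"],s["force"],s["finger_gap"])
im,d=get_image("scene");im2,d2=get_image("wrist")
cv2.imwrite("pics/s3.png",np.hstack([cv2.resize(im[150:450,150:550],(400,300)),cv2.resize(im2,(400,300))]))
C=cloud("wrist",d2)
o=np.array([.4783,.1430]);y=np.radians(-13.9);R=np.array([[np.cos(y),-np.sin(y)],[np.sin(y),np.cos(y)]])
t=(s["tool_pos"][:2]-o)@R;print("tcp st",t)
C[...,:2]=(C[...,:2]-o)@R
for n,a in dict(cover=(.074,.006,.035,.03,.04,.04),endstop=(.054,.005,.035,.03,.08,.02),tipL=(s["tool_pos"][2],.01,t[0],.02,.03,.03),tipR=(s["tool_pos"][2],.01,t[0],.02,-.03,.03)).items():
    k=(d2>0)&(abs(C[...,2]-a[0])<a[1])&(abs(C[...,0]-a[2])<a[3])&(abs(C[...,1]-a[4])<a[5])
    print(n,k.sum(), np.round(np.percentile(C[k],[2,50,98],0),4).tolist() if k.any() else None)
E
```

```text
[0.43853155 0.15319259 0.12228648] [[ 9.69339026e-01 -2.45726910e-01 -3.72434176e-04]
 [-2.45726987e-01 -9.69339062e-01 -1.76638742e-04]
 [-3.17610102e-04  2.62739954e-04 -9.99999915e-01]] [-0.1794662  -0.67698084 -0.33491699] 0.5634371698136926
tcp st [-0.04105243  0.00034061]
cover 10019 [[0.0106, 0.0228, 0.0721], [0.0354, 0.0467, 0.0736], [0.0581, 0.071, 0.0751]]
endstop 92 [[0.0064, 0.0748, 0.0504], [0.0334, 0.0791, 0.0526], [0.0619, 0.0799, 0.054]]
tipL 358 [[-0.0504, 0.0259, 0.122], [-0.0314, 0.0269, 0.1274], [-0.0297, 0.0346, 0.132]]
tipR 352 [[-0.0505, -0.0315, 0.1218], [-0.0318, -0.0239, 0.1274], [-0.03, -0.0227, 0.1321]]
```

View pics/s3.png

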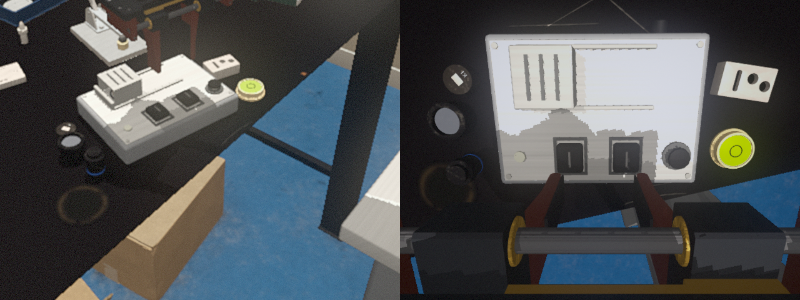

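The cover sits at the end stop (545,75 in the wrist half) and the fingertips line up with the keys at (570,156) and (627,156). I descend now.

>>> play_rows --rows '[-0.001,0,-0.018,0,0,0,0.049,0,0,-0.018,0,0,0,0.049,0,0,-0.014,0,0,0,0.049,0,0,-0.009,0,0,0,0.049,0,0,-0.005,0,0,0,0.049,0,0,0,0,0,0,0.049,0,0,0,0,0,0,0.049]'

```text
clock: 9.3
tool_pos: [0.4375, 0.1535, 0.0593]
tcp_rot: [[0.969, -0.245, 0.001], [-0.245, -0.969, 0.0], [0.001, -0.0, -1.0]]
force: [-0.3, 0.2, 0.9]
finger_gap: 0.558
```

```bash
python3 - <<'E'
from h import *
s=get_state();print(s["tool_pos"],s["force"],s["finger_gap"])
im,d=get_image("scene");im2,d2=get_image("wrist")
cv2.imwrite("pics/s4.png",np.hstack([cv2.resize(im[210:360,200:400],(400,300)),cv2.resize(im2,(400,300))]))
E
```

```text
[0.43746368 0.15352484 0.05925122] [-0.2671989   0.23716966  0.86789969] 0.5581607646348736
```

View pics/s4.png

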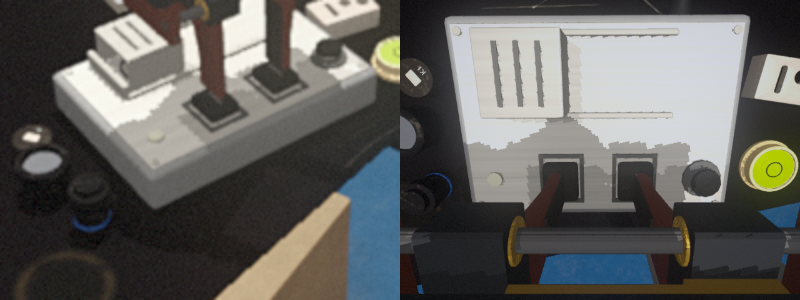

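Both fingertips stand over the caps, at (218,105) and (278,75) in the scene half, with the stop key well clear. I press.

>>> play_rows --rows '[0,0,-0.004,0,0,0,0.049,0,0,-0.003,0,0,0,0.049,0,0,-0.003,0,0,0,0.049,0,0,-0.003,0,0,0,0.049,0,0,-0.002,0,0,0,0.049,0,0,0,0,0,0,0.049]'

```text
clock: 10.0
tool_pos: [0.4374, 0.1535, 0.0446]
tcp_rot: [[0.969, -0.245, 0.001], [-0.245, -0.969, 0.0], [0.001, -0.0, -1.0]]
force: [-1.6, -0.8, 8.1]
finger_gap: 0.559
```

>>> play_rows --rows '[0,0,-0.001,0,0,0,0.049,0,0,-0.001,0,0,0,0.049,0,0,0,0,0,0,0.049]'

```text
clock: 10.3
tool_pos: [0.4375, 0.1535, 0.0442]
tcp_rot: [[0.969, -0.245, 0.002], [-0.245, -0.969, 0.0], [0.001, -0.001, -1.0]]
force: [-7.0, -1.1, 15.1]
finger_gap: 0.559
```

The keys have bottomed out: 15 N at z = 0.044. I hold for more than 2 s and check the caps.

>>> play_rows --rows '[0,0,0,0,0,0,0.049,0,0,0,0,0,0,0.049,0,0,0,0,0,0,0.049,0,0,0,0,0,0,0.049,0,0,0,0,0,0,0.049,0,0,0,0,0,0,0.049,0,0,0,0,0,0,0.049,0,0,0,0,0,0,0.049]'

```text
clock: 11.1
tool_pos: [0.4375, 0.1535, 0.0442]
tcp_rot: [[0.969, -0.245, 0.002], [-0.245, -0.969, 0.0], [0.001, -0.001, -1.0]]
force: [-6.7, -1.0, 15.5]
finger_gap: 0.559
```

```bash
python3 - <<'E'
from h import *
s=get_state();print(s["tool_pos"],s["force"],s["wrist_torque"])
im,d=get_image("scene");im2,d2=get_image("wrist")
cv2.imwrite("pics/s5.png",np.hstack([cv2.resize(im[210:360,200:400],(400,300)),cv2.resize(im2,(400,300))]))
C=cloud("wrist",d2)
o=np.array([.4783,.1430]);y=np.radians(-13.9);R=np.array([[np.cos(y),-np.sin(y)],[np.sin(y),np.cos(y)]])
C[...,:2]=(C[...,:2]-o)@R
for n,yy in (("L",.021),("R",-.019),("panel",.07)):
    k=(d2>0)&(abs(C[...,0]+.036)<.006)&(abs(C[...,1]-yy)<.003)&(C[...,2]<.06);print(n,k.sum(),np.median(C[k][:,2]) if k.any() else None)
E
```

```text
[0.43746391 0.15351561 0.0442079 ] [-6.69111027 -0.96319804 15.46739172] [-0.2823017   1.21652864 -0.00748665]
L 361 0.04320079315149494
R 355 0.04348484865492874
panel 339 0.039401491463879335
```

View pics/s5.png

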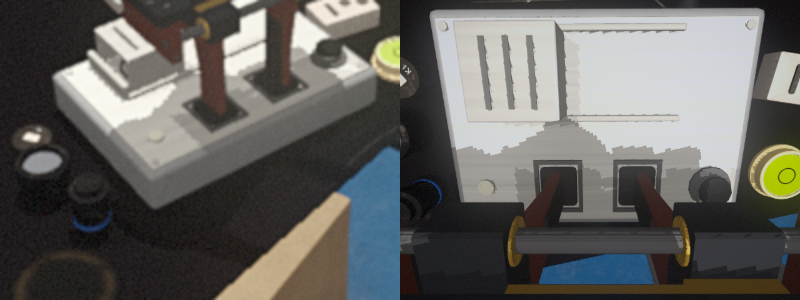

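>>> play_rows --rows '[0,0,0,0,0,0,0.049,0,0,0,0,0,0,0.049,0,0,0,0,0,0,0.049,0,0,0,0,0,0,0.049,0,0,0,0,0,0,0.049,0,0,0,0,0,0,0.049,0,0,0,0,0,0,0.049,0,0,0,0,0,0,0.049]'

```text
clock: 12.0
tool_pos: [0.4374, 0.1536, 0.0442]
tcp_rot: [[0.969, -0.245, 0.001], [-0.245, -0.969, 0.0], [0.001, -0.001, -1.0]]
force: [-6.9, -1.8, 15.2]
finger_gap: 0.556
```

>>> play_rows --rows '[0,0,0,0,0,0,0.049,0,0,0,0,0,0,0.049,0,0,0,0,0,0,0.049,0,0,0,0,0,0,0.049,0,0,0,0,0,0,0.049,0,0,0,0,0,0,0.049,0,0,0,0,0,0,0.049,0,0,0,0,0,0,0.049]'

```text
clock: 12.8
tool_pos: [0.4375, 0.1535, 0.0442]
tcp_rot: [[0.969, -0.245, 0.002], [-0.245, -0.969, 0.0], [0.001, -0.001, -1.0]]
force: [-6.5, -2.4, 14.7]
finger_gap: 0.558
```

Both caps measure about 4 mm above the panel, so they are fully down, and they have been held for 2.5 s. I lift straight up and clear.

>>> play_rows --rows '[0,0,0.004,0,0,0,0.049,0,0,0.005,0,0,0,0.049,0,0,0.006,0,0,0,0.049,0,0,0.015,0,0,0,0.049,0,0,0.03,0,0,0,0.049,0,0,0.04,0,0,0,0.049,0,0,0.04,0,0,0,0.049,0,0,0.03,0,0,0,0.049]'

```text
clock: 13.6
tool_pos: [0.4373, 0.1535, 0.215]
tcp_rot: [[0.969, -0.245, 0.002], [-0.245, -0.969, 0.001], [0.002, -0.001, -1.0]]
force: [0.7, 0.1, 0.3]
finger_gap: 0.555
```

>>> play_rows --rows '[0,-0.03,0.02,0,0,0,0.049,0,-0.04,0,0,0,0,0.049,0,-0.045,0,0,0,0,0.049,0,-0.045,0,0,0,0,0.049,0,-0.045,0,0,0,0,0.049,0,-0.04,0,0,0,0,0.049,0,-0.03,0,0,0,0,0.049,0,0,0,0,0,0,0.049]'

```text
clock: 14.4
tool_pos: [0.4366, -0.1245, 0.2317]
tcp_rot: [[0.968, -0.25, -0.001], [-0.25, -0.968, -0.001], [-0.001, 0.001, -1.0]]
force: [0.2, 0.1, -0.7]
finger_gap: 0.555
```

```bash
python3 - <<'E'
from h import *
s=get_state();print(s["clock"],s["tool_pos"],s["force"])
im,d=get_image("top");cv2.imwrite("pics/s6.png",cv2.resize(im[150:330,180:440],(780,540)))
C0=np.load("c.npy");C=cloud("top",d)
o=np.array([.4783,.1430]);y=np.radians(-13.9);R=np.array([[np.cos(y),-np.sin(y)],[np.sin(y),np.cos(y)]])
for t in ["spare_mount_centre","loupe_centre","jaw_block_centre","objective_centre","level_centre"]:
    r=regions_of(t,"top")[0];print(t,r["conf"],np.median(C[r["pixels"]&(d>0)],0).round(4))
C[...,:2]=(C[...,:2]-o)@R
for n,a in dict(cover=(.074,.006,.035,.03,0,.09),L=(.052,.005,-.042,.012,.028,.01),R=(.052,.005,-.042,.012,-.028,.01),stop=(.053,.005,-.042,.008,-.08,.008)).items():
    k=(d>0)&(abs(C[...,2]-a[0])<a[1])&(abs(C[...,0]-a[2])<a[3])&(abs(C[...,1]-a[4])<a[5])
    print(n,k.sum(),np.round(np.percentile(C[k],[2,50,98],0),4).tolist())
E
```

```text
14.4 [ 0.43655159 -0.12450079  0.23168762] [ 0.17785354  0.13546953 -0.69044995]
spare_mount_centre 0.61 [0.545  0.2727 0.0196]
loupe_centre 0.79 [0.5073 0.2938 0.0311]
jaw_block_centre 0.78 [ 0.4691 -0.0126  0.0193]
objective_centre 0.77 [0.4536 0.2959 0.0415]
level_centre 0.79 [0.3962 0.0041 0.0132]
cover 972 [[0.0106, 0.0206, 0.0704], [0.0348, 0.0445, 0.0741], [0.0593, 0.0689, 0.077]]
L 184 [[-0.0535, 0.0185, 0.0488], [-0.042, 0.028, 0.052], [-0.0305, 0.0376, 0.0555]]
R 185 [[-0.0536, -0.0376, 0.049], [-0.0419, -0.0279, 0.0519], [-0.0307, -0.0185, 0.0547]]
stop 100 [[-0.0493, -0.0876, 0.0501], [-0.0418, -0.08, 0.0525], [-0.0343, -0.0725, 0.0549]]
```

View pics/s6.png

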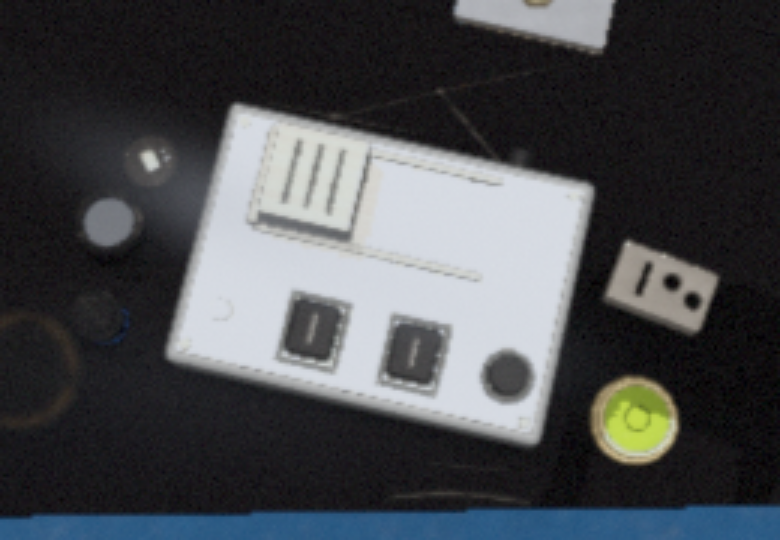

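The cover is at its end stop over the nest, at (315,180). The keys at (315,328) and (413,352) and the stop key at (507,375) are all up, the bystanders haven't moved and the hand is clear. I hand in.

```bash
python3 -c "
from plant import *
print(close_job())"
```

```text
the job is handed in; nothing more can be done
None
```

I pushed the cover home with the outside of the shut fingers, then pressed both start keys together, held them for about 2.5 s and lifted clear. I handed the job in at about 14.4 s on the robot's clock; no verdict was reported.

- **Cover:** it seated against the end stop at about 22 N with no further motion. In the last top view its centre is at station y = 44.5 mm; home is about 43 mm.
- **Start keys:** during the hold both caps measured about 4 mm above the panel, which is fully down, with about 15 N on the fingers. Afterwards both were back up, at about 12 mm.
- **Stop key and bystanders:** the stop key stayed up, at about 12.5 mm. All five bystanders were within about 1 mm of their first measured positions.
- **Not confirmed:** the specimen is hidden under the cover, so I could not see it at the end. The push force stayed low until the cover reached the stop, so nothing suggested the specimen was disturbed.
- **Mismatch:** the cover took about 7 mm more finger travel to seat than I expected. The fingers are thinner at the tips than the 13.5 mm I assumed, so I went by force instead, and widened the finger opening for the keys to 49 mm.

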